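# Turn a keyed jar lid until it drops home

### The arm

A 6-joint arm with a two-finger parallel gripper is mounted at the origin on a cart in front of the work surface, level with it; the furniture and walls round the work are solid. World frame = base frame: x ahead of the robot, y to its left, z up, the work surface at z = 0. Lengths are in mm, angles in rad, forces in N, time in s.
With the tool pointing down it reaches from about 325 to 1000 mm from the base axis. Payload 5.1 kg.
Tool frame: the origin (TCP) lies at the very end of the fingers, on their centre line; the grasp point (between the pads) lies 19 mm behind it; z points along the fingers, y is the line along which they close (so a half turn about z gives the same grasp; the last joint's range is limited). The gripper opens to 85 mm and grips with 20 to 120 N. Pads are 22 mm wide; open, the fingers measure 114 mm over their backs; the gripper's body (76 mm by 85 mm) begins 54 mm behind the grasp point. The pads swing forward as they close: fully open they stand 13 mm farther back than shut.
Start: joints at [-1.359, 0.124, 1.65, -0, 1.367, -0.083], TCP at [188.824, -621.957, 231.322] pointing down, gripper open.
Joint ranges: [-2.61, 2.61], [-1.02, 2.33], [0.03, 2.71], [-1.35, 4.49], [0.32, 2.68], [-2.91, 2.91]. Speed limits (rad/s): [2.57, 2.57, 3.14, 3.14, 3.14, 3.14].

### API

Orientations are given as a unit quaternion [x, y, z, w].
In Python, from plant import ctrl gives the robot as it stands.
- The arm moves only by the shell command python3 -m pendant 'ROWS' [FORCE]. ROWS is JSON, a list of rows, each a list of 7 numbers: the closure, from 0 (fully open) to 1 (shut), then the shift along the tool's x, y, z in mm, then the turn, a rotation vector about the tool's x, y, z in rad. In form: [[fingers, x, y, z, rx, ry, rz], ...]. A call has 1 to 8 rows; each row is the pose to reach, as a shift and turn from the pose commanded when the call began, along the tool's axes at that moment; what a row does not reach only later rows make up. A row lasts 1/12 s, in which the tool goes at most 41.7 mm and 7.16 degrees, less where a joint would pass 70% of its speed; a pose out of reach is approached as far as the arm can. A call with a gripper value outside its range is refused whole. The fingers move at their own pace and stop on an object; FORCE is the grip in N (left out, the last holds). Time passes only in rows, so rows that repeat a pose let the fingers close. It gives the time, the measured TCP pose, the force, the opening and the grip force at its end, in the units of the state.
- ctrl.observe(): the state, without advancing time (a new reading comes with each control period).
- ctrl.capture(name): name is "side" or "top" or "wrist"; returns a dict with "frame" (480x640x3 uint8, blue, green, red), "range_z" (480x640 float32, mm along the optical axis (not along the pixel's ray), 0 where there is no reading), "intrinsics" (3x3 intrinsics, pixels), "D" ([k1, k2, p1, p2, k3] as OpenCV has them; the pictures are not rectified), "rvec" (rotation vector, rad) and "tvec" (3), from world to camera coordinates, as OpenCV has them; the wrist camera has in their place "mount" (4x4, takes a point from camera to tool coordinates, whose origin is the TCP and whose axes are the flange's). Camera axes: x right, y down, z forward; pixel columns grow to the right and rows downward; lengths in mm; the calibration is good to about 2 mm. A picture is of the moment at which its call begins: read the wrist's pose just before it.
- ctrl.job_done(): hands the job in; it is judged then, once.
The state is a dict: "time_s": time; "joint_positions": joint angles; "qvel": joint speeds; "tau": joint torques, N m; "ee_pos": TCP position; "orientation": TCP orientation; "force": force on the tool from outside, world axes, zero at the start; "torque": the same for the moment, N m; "gripper_width": finger opening in mm; "finger_force": force on a finger pad.
Only numpy, scipy, OpenCV 4.12 (cv2) and the standard library are available. Lean on these libraries where they do the work, as an engineer would, in place of code of your own. Each camera call takes 0.05 s, during which the arm holds its last target. There are 200 camera calls.

### The job

The wooden lid of the leaning white tea jar has been put on out of register and stands proud of the rim. Without taking it off the jar or forcing it, turn the lid by its grip bar until its hidden lugs find their notches and drop in, leave it sitting fully home on the rim, and let go. Leave the candle, the match box and the tin beside the jar where they are.

Things in the scene. Friction and masses are not known exactly. Their poses are not given: they have to be found in the camera images.
- jar_block: Brown wooden block, 140 x 120 x 55 mm high, fixed to the table; it carries the jar. Origin: centre of its underside. z up; the jar leans towards its -x.
- tea_jar: White ceramic jar, about 100 mm across and 120 mm long, fixed in the block, its axis leaning 32 degrees from vertical. Origin: centre of the mouth, in the plane of the rim, 137 mm over the table. z: along the jar's axis, out of the mouth; y: level. The rim is 92 mm across outside, 78 mm inside.
- jar_ledge_top (a point): Point on the jar's axis 11 mm below the rim, at the height of a hidden ledge inside the jar that has three notches 120 degrees apart. The angle at which the notches stand differs every time and cannot be seen under the lid. This point's axes are the jar's and tell nothing of the notches.
- jar_lid: Loose light-wood lid, 130 to 225 g. Origin: centre of the underside of its round cap (94 mm across, 8 mm thick); z: its axis, out of the jar. It starts with its lugs on the ledge and the cap 9 mm above the rim. In register it drops 9 mm along the jar's axis, by its weight or a push of a few N, until the cap lies on the rim. It has 2 to 3 mm of side play.
- lid_bar (a point): Middle of the grip bar on the lid, 24 mm above the lid's origin along its z. The bar is 16 mm thick along the lid's x, 62 mm long along its y, and stands 32 mm high on the cap (from 8 to 40 mm above the lid's origin).
- lid_lugs (a point): Point on the lid's axis 20 mm below its origin, at the foot of a 52 mm plug and of three lugs 10 mm wide, 10 mm high, at 0, 120 and 240 degrees from the lid's x, reaching 37 mm from the axis. They start 0.35 to 1.05 rad from the nearest notch, one way or the other; turning either way is right. In a notch they have about 0.1 rad play each way.
- jar_candle: Pink candle in a clear glass, 76 mm across, 90 mm high, loose, to the left of the block. Origin: centre of its underside.
- match_box: Dark match box, 120 x 50 x 40 mm high, loose, to the right of the block. Origin: centre of its underside.
- balm_tin: Small round tin, 54 mm across, 21 mm high, loose, to the near left of the block. Origin: centre of its underside.
There are look-alikes about, which are no part of the job. Several things have the shape of the jar_lid; the one meant has the colours described above.

How it is judged:
By the outcome, as a careful person would: the job done as asked, in the order asked, and still so for the second after the job is handed in, with the robot touching nothing.
It also fails if it takes over 48 s, if anything falls off the work surface, if the arm or the gripper's body presses on something with over 40 N, if the wrist force passes 120 N, or if a joint passes its speed limit or range.

## Working session

There is one attempt and no reset: what is moved stays moved. The work goes in short steps, Python scripts to look and compute and a shell command to move; the robot and the scene stay as the last step left them, time stands still between calls to the robot, and variables do not carry over. Pictures are saved under pics/ and viewed, at most 10 in all, crops included, and the job is handed in when it is done.

```bash
mkdir -p pics; ls; python3 - <<'E'
from plant import ctrl
import cv2, numpy as np, pickle
s=ctrl.observe(); print(s['time_s'],s['ee_pos'],s['orientation'],s['gripper_width'])
c={n:ctrl.capture(n) for n in('side','top')}
pickle.dump(c,open('c0.pkl','wb'))
for n in c:
    cv2.imwrite(f'pics/{n}0.png',c[n]['frame']); print(n,c[n]['rvec'],c[n]['tvec'],c[n]['intrinsics'][0],c[n]['D'])
E
```

```text
pics
0.0 [ 188.71170969 -621.36991953  230.04900556] [ 9.89154713e-01  1.46873663e-01 -7.32872447e-05 -1.03736973e-03] 85.36354382894447
side [ 0.23427273 -2.74827099  1.37583538] [611.34785    153.42782924 991.03326346] [464.52434019   0.         326.1095637 ] [-0.07369039  0.          0.          0.          0.        ]
top [ 2.19581597 -2.15241786  0.06409564] [ 33.04594635 627.25740853 910.99636899] [489.59396568   0.         315.94042819] [0.03216998 0.         0.         0.         0.        ]
```

View pics/side0.png

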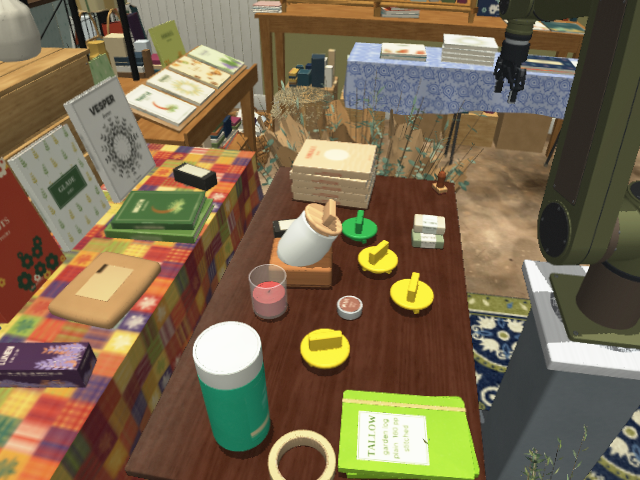

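View pics/top0.png

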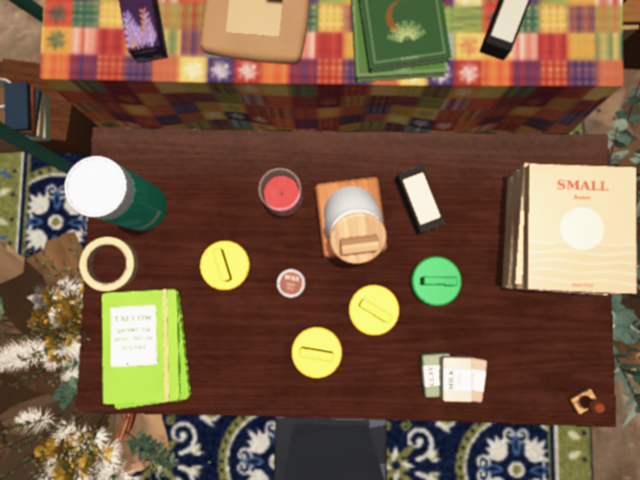

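The lid is the light-wood disc at top (357,238), side (323,215). The jar leans towards the robot, and the bar runs roughly left-right in the top view. Next I measure it from the depth data.

```bash
cat > h.py <<'E'
import cv2, numpy as np
from scipy.spatial.transform import Rotation as R
def cloud(c,box,T=None):
    u0,v0,u1,v1=box; v,u=np.mgrid[v0:v1,u0:u1]; z=c['range_z'][v0:v1,u0:u1].ravel()
    p=cv2.undistortPoints(np.c_[u.ravel(),v.ravel()].astype(np.float32)[:,None],c['intrinsics'],c['D'])[:,0]
    P=np.c_[p*z[:,None],z]
    if T is None:
        Rm=cv2.Rodrigues(np.array(c['rvec'],float))[0]; W=(P-np.ravel(c['tvec']))@Rm
    else: W=P@T[:3,:3].T+T[:3,3]
    col=cv2.cvtColor(c['frame'],cv2.COLOR_BGR2HSV)[v0:v1,u0:u1].reshape(-1,3).astype(int)
    ok=z>0; return W[ok],col[ok],np.c_[u.ravel(),v.ravel()][ok]
def plane(P,tol=2,n=400,axis=None):
    rng=np.random.default_rng(0);best=None
    for _ in range(n):
        a,b,c=P[rng.choice(len(P),3,False)];m=np.cross(b-a,c-a);l=np.linalg.norm(m)
        if l<1:continue
        m/=l
        if axis is not None and abs(m@axis)<.93: continue
        i=abs((P-a)@m)<tol
        if best is None or i.sum()>best.sum():best=i
    q=P[best].mean(0);m=np.linalg.svd(P[best]-q)[2][2]
    return q,m*np.sign(m[2]),best
E
cat > m.py <<'E'
from h import *; import pickle
c=pickle.load(open('c0.pkl','rb'))
for n,b in(('top',(310,170,395,270)),('side',(270,195,345,290))):
    W,h,uv=cloud(c[n],b)
    # wood light
    lid=(W[:,2]>128)&(h[:,1]>50)&(h[:,0]<25)
    P=W[lid]; print(n,len(P),P.min(0).round(),P.max(0).round(),np.median(h[lid],0))
    q,m,i=plane(P,2); print(' plane',q.round(1),m.round(3),i.sum(),'tilt',np.degrees(np.arccos(m[2])).round(1),'az',np.degrees(np.arctan2(m[1],m[0])).round(1))
    d=(P-q)@m; print(' d hist',np.histogram(d,np.arange(-20,50,4)))
    blk=(abs(W[:,2]-55)<3)&(h[:,1]>80)
    if blk.sum()>20: print(' block rect',cv2.minAreaRect(W[blk][:,:2].astype(np.float32)),blk.sum())
    wh=(h[:,1]<50)&(W[:,2]>60); print(' jar',wh.sum(),W[wh].mean(0).round())
E
python3 m.py
```

```text
top 2217 [592. -71. 128.] [670.  22. 186.] [ 16. 104. 239.]
 plane [635.3 -22.5 155.6] [-0.524 -0.08   0.848] 1337 tilt 32.0 az -171.3
 d hist (array([  2,   0,   0,  18, 751, 815,  48,  43,  37,  55,  44,  50, 193,
       160,   0,   0,   0]), array([-20, -16, -12,  -8,  -4,   0,   4,   8,  12,  16,  20,  24,  28,
        32,  36,  40,  44,  48]))
 block rect ((681.6422729492188, -18.091766357421875), (137.4134979248047, 119.37931823730469), 7.900323867797852) 1079
 jar 1384 [690. -11. 127.]
side 971 [592. -68. 128.] [676.  23. 184.] [ 17. 112. 228.]
 plane [631.8 -15.8 154.9] [-0.525 -0.065  0.848] 502 tilt 32.0 az -172.9
 d hist (array([ 22,   3,   2,  49, 298, 282,  24,  27,  26,  28,  24,  25,  72,
        43,   0,   0,   0]), array([-20, -16, -12,  -8,  -4,   0,   4,   8,  12,  16,  20,  24,  28,
        32,  36,  40,  44,  48]))
 block rect ((677.7410888671875, 3.0608062744140625), (136.09971618652344, 151.91139221191406), 8.800233840942383) 586
 jar 1780 [670.  17. 107.]
```

```bash
cat >> h.py <<'E'
n=np.array([-.525,-.073,.848]);n/=np.linalg.norm(n)
e1=np.cross([0,0,1],n);e1/=np.linalg.norm(e1);e2=np.cross(n,e1)   # in-plane basis
def lidfit(W,h,capd=None,col=True,zmin=128):
    lid=(W[:,2]>zmin)&(h[:,1]>50)&(h[:,0]<25) if col else W[:,2]>zmin
    P=W[lid]; d=P@n
    hi,ed=np.histogram(d,np.arange(d.min(),d.max(),.5)); hi=np.convolve(hi,np.ones(4),'same');k=ed[hi.argmax()]+.25
    cap=abs(d-k)<3; d0=np.median(d[cap])
    bar=(d-d0>28)&(d-d0<36); d1=np.median(d[bar])
    uv=np.c_[P@e1,P@e2]
    cc,cr=cv2.minEnclosingCircle(uv[cap].astype(np.float32))
    r=cv2.minAreaRect(uv[bar].astype(np.float32)); bp=cv2.boxPoints(r)
    ed=[bp[1]-bp[0],bp[2]-bp[1]];L=max(ed,key=np.linalg.norm);L=L/np.linalg.norm(L)
    bd=L[0]*e1+L[1]*e2; bd*=np.sign(bd[1])
    C=cc[0]*e1+cc[1]*e2+d0*n; B=r[0][0]*e1+r[0][1]*e2+d1*n
    print('cap top d',d0.round(1),'bar h',(d1-d0).round(1),'r',round(cr,1),'rect',np.round(r[1],1),'C',C.round(1),'B-33n',(B-(d1-d0)*n).round(1),'bardir',bd.round(3),'ang in e1e2',np.degrees(np.arctan2(bd@e2,bd@e1)).round(1))
    return C,B,bd
E
cat > m2.py <<'E'
from h import *; import pickle; from plant import ctrl
c=pickle.load(open('c0.pkl','rb')); 
for k,b in(('top',(310,200,395,270)),('side',(300,195,345,245))):
    W,h,_=cloud(c[k],b); r=lidfit(W,h)
    if k=='top': C,B,bd=r
s=ctrl.observe(); R0=R.from_quat(s['orientation']); p0=np.array(s['ee_pos'])
z=-n; x=bd-(bd@n)*n; x/=np.linalg.norm(x); 
for x in(x,-x):
    Rt=R.from_matrix(np.c_[x,np.cross(z,x),z])
    for back in(90,):
        t=C+n*(5+back)
        print('rel',R0.inv().apply(t-p0).round(1),(R0.inv()*Rt).as_rotvec().round(3),'tcp',t.round(1),Rt.as_quat().round(4))
E
python3 m2.py
```

```text
cap top d -199.8 bar h 31.7 r 46.9 rect [61.7 17.5] C [630.5 -24.9 152.6] B-33n [630.6 -25.  152.6] bardir [-0.163  0.986 -0.016] ang in e1e2 -178.3
cap top d -199.1 bar h 31.7 r 46.6 rect [61.5 15.4] C [629.3 -23.5 152.7] B-33n [629.5 -23.7 152.9] bardir [-0.158  0.987 -0.013] ang in e1e2 -178.6
rel [ 546.4 -450.3   -2. ] [-0.471  0.387 -1.405] tcp [580.7 -31.8 233.1] [0.62   0.7345 0.2052 0.1842]
rel [ 546.4 -450.3   -2. ] [0.4   0.487 1.647] tcp [580.7 -31.8 233.1] [ 0.7345 -0.62    0.1842 -0.2052]
```

```bash
python3 -m pendant '[[0,25,-20,-20,0,0,-0.1],[0,65,-50,-30,0,0,-0.2],[0,95,-80,-30,0,0,-0.3],[0,125,-105,-30,0,0,-0.4],[0,155,-130,-30,0,0,-0.5],[0,190,-155,-30,0,0,-0.6],[0,220,-180,-30,0,0,-0.7],[0,250,-205,-30,0,0,-0.8]]' 20
cat > rel.py <<'E'
import sys; from h import *; from plant import ctrl
# target: TCP back mm above cap top
C=np.array([630.2,-24.3,152.7]); bd=np.array([-.16,.987,-.015])
def rel(back):
    s=ctrl.observe(); R0=R.from_quat(s['orientation']); p0=np.array(s['ee_pos'])
    z=-n;x=bd-(bd@n)*n;x/=np.linalg.norm(x);Rt=R.from_matrix(np.c_[x,np.cross(z,x),z])
    print(R0.inv().apply(C+n*back-p0).round(1),(R0.inv()*Rt).as_rotvec().round(3),s['time_s'],np.round(s['force'],1),np.round(s['joint_positions'],2))
if __name__=='__main__': rel(float(sys.argv[1]))
E
python3 rel.py 95
```

```text
time_s: 0.77
ee_pos: [368.6, -351.8, 260.9]
orientation: [0.853, 0.522, 0.0, -0.0]
force: [0.9, -0.9, -0.3]
gripper_width: 85.7
finger_force: 0.0
[381.7  43.   27.7] [-0.544  0.163 -0.62 ] 0.7667 [ 0.9 -0.9 -0.3] [-0.87 -0.21  1.92  0.    1.43 -0.4 ]
```

```bash
python3 -m pendant '[[0,40,5,0,-0.07,0.02,-0.08],[0,75,10,0,-0.14,0.04,-0.16],[0,115,15,0,-0.2,0.06,-0.23],[0,155,20,5,-0.27,0.08,-0.31],[0,190,25,5,-0.34,0.1,-0.38],[0,230,30,10,-0.4,0.12,-0.46],[0,270,30,15,-0.47,0.14,-0.54],[0,305,35,20,-0.544,0.163,-0.62]]'
python3 rel.py 95
```

```text
time_s: 1.43
ee_pos: [539.4, -96.2, 241.4]
orientation: [0.621, 0.733, 0.206, 0.185]
force: [0.7, 0.1, -0.5]
gripper_width: 85.7
finger_force: 0.0
[57.7 39.1 33.2] [0.004 0.001 0.001] 1.4333 [ 0.7  0.1 -0.5] [-0.42 -0.42  2.19  0.36  0.92 -0.74]
```

```bash
python3 -m pendant '[[0,32,20,15,0,0,0],[0,55,38,33,0,0,0],[0,55,38,33,0,0,0],[0,55,38,33,0,0,0]]'
python3 rel.py 95; python3 - <<'E'
from h import *; from plant import ctrl; import cv2
s=ctrl.observe(); c=ctrl.capture('wrist'); T=np.eye(4);T[:3,:3]=R.from_quat(s['orientation']).as_matrix();T[:3,3]=s['ee_pos'];T=T@np.array(c['mount'])
cv2.imwrite('pics/w1.png',c['frame'])
W,h,_=cloud(c,(0,0,640,480),T); i=(np.linalg.norm(W-[620,-24,165],axis=1)<75); lidfit(W[i],h[i])
E
```

```text
time_s: 1.77
ee_pos: [579.3, -34.8, 231.3]
orientation: [0.622, 0.733, 0.205, 0.183]
force: [-0.6, -0.1, -0.9]
gripper_width: 85.0
finger_force: 0.0
[ 3.3  2.4 -0.8] [-0.002 -0.    -0.001] 1.7667 [-0.6 -0.1 -0.9] [-0.25 -0.34  2.15  0.27  0.83 -0.54]
cap top d -200.9 bar h 31.8 r 46.6 rect [61.6 16. ] C [628.7 -24.4 150.2] B-33n [628.6 -24.3 150.1] bardir [-0.139  0.99  -0.001] ang in e1e2 -179.9
```

View pics/w1.png

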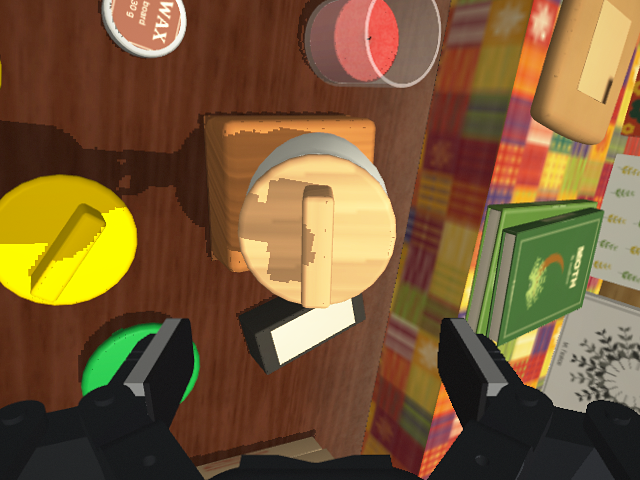

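The wrist view shows the bar centred at (317,245), and the depth fit agrees to 1–2 mm. Descending.

```bash
sed -i 's/^C=.*/C=np.array([629.3,-24.3,151.2]); bd=np.array([-.148,.989,-.008])/' rel.py; python3 rel.py 6; python3 -m pendant '[[0,3,1,25,0,0,0.01],[0,3,1,50,0,0,0.01],[0,3,1,70,0,0,0.01],[0,3,1,84,0,0,0.01],[0,3,1,88,0,0,0.01],[0,3,1,88,0,0,0.01],[0,3,1,88,0,0,0.01]]' 25
python3 rel.py 6
```

```text
[ 4.7  1.  89.5] [-0.002  0.001  0.012] 1.8167 [-0.9 -0.5 -0.1] [-0.25 -0.34  2.15  0.27  0.83 -0.54]
time_s: 2.4
ee_pos: [626.1, -28.5, 159.2]
orientation: [0.627, 0.729, 0.206, 0.184]
force: [1.2, -0.3, -0.1]
gripper_width: 85.3
finger_force: 0.0
[ 3.7 -1.   2.8] [ 0.     0.003 -0.001] 2.4 [ 1.2 -0.3 -0.1] [-0.21 -0.15  2.12  0.29  0.66 -0.55]
```

```bash
python3 -m pendant '[[0.3,3,-1,1,0,0,0],[0.6,3,-1,1,0,0,0],[0.75,3,-1,1,0,0,0],[1,3,-1,1,0,0,0],[1,3,-1,1,0,0,0],[1,3,-1,1,0,0,0],[1,3,-1,1,0,0,0],[1,3,-1,1,0,0,0]]' 25
python3 rel.py 6
```

```text
time_s: 3.07
ee_pos: [625.4, -24.5, 157.6]
orientation: [0.626, 0.729, 0.206, 0.183]
force: [-3.6, -0.5, 3.8]
gripper_width: 15.3
finger_force: 30.1
[-0.3 -0.1  1.5] [0.    0.002 0.001] 3.0667 [-3.6 -0.5  3.8] [-0.2  -0.15  2.12  0.29  0.66 -0.54]
```

```bash
cat > st.py <<'E'
from h import *; from plant import ctrl
s=ctrl.observe(); Rt=R.from_quat(s['orientation']); d=np.array(s['ee_pos'])-[629.3,-24.3,151.2]
x=Rt.as_matrix()[:,0]
print('h %.1f e1 %.1f e2 %.1f'%(d@n,d@e1,d@e2),'ang %.3f'%(np.arctan2(x@e2,x@e1)%(2*np.pi)),'tilt %.3f'%np.arccos(-Rt.as_matrix()[:,2]@n),'Ftool',Rt.inv().apply(s['force']).round(1),'Ttool',Rt.inv().apply(s['torque']).round(2),'j6 %.2f'%s['joint_positions'][5],s['gripper_width'].round(1),s['time_s'])
E
python3 st.py
python3 -m pendant '[[1,0,0,0.5,0,0,0.04],[1,0,0,0.5,0,0,0.08],[1,0,0,0.5,0,0,0.12],[1,0,0,0.5,0,0,0.16],[1,0,0,0.5,0,0,0.2],[1,0,0,0.5,0,0,0.24]]'; python3 st.py
```

```text
time_s: 3.57
ee_pos: [626.1, -24.6, 158.0]
orientation: [0.71, 0.648, 0.227, 0.158]
force: [-5.1, 0.8, 5.8]
gripper_width: 14.9
finger_force: 30.4Traceback (most recent call last):
  File "st.py", line 4, in <module>
    print('h %.1f e1 %.1f e2 %.1f'%(d@n,d@e1,d@e2),'ang %.3f'%(np.arctan2(x@e2,x@e1)%(2*np.pi)),'tilt %.3f'%np.arccos(-Rt.as_matrix()[:,2]@n),'Ftool',Rt.inv().apply(s['force']).round(1),'Ttool',Rt.inv().apply(s['torque']).round(2),'j6 %.2f'%s['joint_positions'][5],s['gripper_width'].round(1),s['time_s'])
                                                                                                                                                                                                                                                                         ^^^^^^^^^^^^^^^^^^^^^^^^
AttributeError: 'float' object has no attribute 'round'
Traceback (most recent call last):
  File "st.py", line 4, in <module>
    print('h %.1f e1 %.1f e2 %.1f'%(d@n,d@e1,d@e2),'ang %.3f'%(np.arctan2(x@e2,x@e1)%(2*np.pi)),'tilt %.3f'%np.arccos(-Rt.as_matrix()[:,2]@n),'Ftool',Rt.inv().apply(s['force']).round(1),'Ttool',Rt.inv().apply(s['torque']).round(2),'j6 %.2f'%s['joint_positions'][5],s['gripper_width'].round(1),s['time_s'])
                                                                                                                                                                                                                                                                         ^^^^^^^^^^^^^^^^^^^^^^^^
AttributeError: 'float' object has no attribute 'round'
```

```bash
sed -i "s/s\['gripper_width'\].round(1)/round(s['gripper_width'],1)/" st.py
python3 st.py; python3 -m pendant '[[1,0,0,0.5,0,0,0.04],[1,0,0,0.5,0,0,0.08],[1,0,0,0.5,0,0,0.12]]' ; python3 st.py
```

```text
h 7.5 e1 -0.1 e2 0.9 ang 2.914 tilt 0.003 Ftool [ 1.2 -1.4 -7.5] Ttool [ 0.46 -0.02 -0.16] j6 -0.30 14.9 3.5667
time_s: 3.82
ee_pos: [626.5, -24.5, 158.2]
orientation: [0.747, 0.605, 0.236, 0.144]
force: [-7.5, 0.8, 9.7]
gripper_width: 15.4
finger_force: 30.9
h 7.4 e1 -0.1 e2 1.3 ang 2.795 tilt 0.003 Ftool [  1.4  -1.6 -12.1] Ttool [ 0.68 -0.02 -0.29] j6 -0.18 15.4 3.8167
```

```bash
for i in 1; do python3 -m pendant '[[1,0,0,0,0,0,0.04],[1,0,0,0,0,0,0.08],[1,0,0,0,0,0,0.1]]' >/dev/null; python3 st.py; done; python3 -m pendant '[[1,0,0,0,0,0,0.04],[1,0,0,0,0,0,0.08],[1,0,0,0,0,0,0.1]]' >/dev/null; python3 st.py
```

```text
h 7.4 e1 -0.2 e2 1.3 ang 2.695 tilt 0.003 Ftool [  1.2  -1.6 -10.9] Ttool [ 0.65 -0.1  -0.24] j6 -0.08 15.5 4.0667
h 7.4 e1 -0.1 e2 1.5 ang 2.595 tilt 0.004 Ftool [  0.5  -1.8 -10.2] Ttool [ 0.55 -0.16 -0.21] j6 0.02 15.3 4.3167
```

```bash
python3 -m pendant '[[1,0,0,0,0,0,0.04],[1,0,0,0,0,0,0.08],[1,0,0,0,0,0,0.1]]' >/dev/null; python3 st.py; python3 -m pendant '[[1,0,0,0,0,0,0.04],[1,0,0,0,0,0,0.08],[1,0,0,0,0,0,0.1]]' >/dev/null; python3 st.py
```

```text
h 7.4 e1 -0.0 e2 1.4 ang 2.495 tilt 0.004 Ftool [ -1.4  -0.9 -11.4] Ttool [ 0.56 -0.31 -0.19] j6 0.12 15.4 4.5667
h 7.4 e1 0.2 e2 1.3 ang 2.395 tilt 0.004 Ftool [ -1.6   0.1 -10.7] Ttool [ 0.54 -0.53 -0.26] j6 0.22 15.5 4.8167
```

```bash
python3 -m pendant '[[1,0,0,0,0,0,0.04],[1,0,0,0,0,0,0.08],[1,0,0,0,0,0,0.1]]' >/dev/null; python3 st.py
```

```text
h 7.5 e1 0.3 e2 1.3 ang 2.295 tilt 0.004 Ftool [ -2.1   0.  -11.1] Ttool [ 0.44 -0.62 -0.22] j6 0.32 15.2 5.0667
```

```bash
python3 -m pendant '[[1,0,0,0,0,0,0.04],[1,0,0,0,0,0,0.08],[1,0,0,0,0,0,0.1]]' >/dev/null; python3 st.py; python3 -m pendant '[[1,0,0,0,0,0,0.04],[1,0,0,0,0,0,0.08],[1,0,0,0,0,0,0.1]]' >/dev/null; python3 st.py
```

```text
h 7.4 e1 0.4 e2 1.3 ang 2.195 tilt 0.004 Ftool [ -2.1   0.9 -10.3] Ttool [ 0.31 -0.66 -0.2 ] j6 0.42 15.2 5.3167
h 7.3 e1 0.3 e2 1.3 ang 2.095 tilt 0.004 Ftool [-1.1  0.2 -7.3] Ttool [ 0.22 -0.46 -0.19] j6 0.52 15.5 5.5667
```

```bash
python3 -m pendant '[[1,0,0,0,0,0,0.04],[1,0,0,0,0,0,0.08],[1,0,0,0,0,0,0.1]]' >/dev/null; python3 st.py
```

```text
h 6.2 e1 -0.3 e2 0.0 ang 1.993 tilt 0.003 Ftool [ 0.2 -0.1  0.5] Ttool [ 0.02 -0.16  0.  ] j6 0.62 15.4 5.8167
```

The push force vanished and the tool sank, so the lugs are in the notches. I'll turn slightly more and follow the lid down.

```bash
python3 -m pendant '[[1,0,0,1,0,0,0.02],[1,0,0,2,0,0,0.04],[1,0,0,3,0,0,0.05],[1,0,0,4,0,0,0.05]]' >/dev/null; python3 st.py
```

```text
h 1.7 e1 -0.5 e2 -0.7 ang 1.945 tilt 0.002 Ftool [-0.   0.7  1.3] Ttool [ 0.09 -0.26 -0.08] j6 0.67 15.6 6.15
```

```bash
python3 -m pendant '[[1,0,0,1,0,0,0],[1,0,0,2,0,0,0],[1,0,0,3,0,0,0]]' >/dev/null; python3 st.py
```

```text
h -1.2 e1 -0.4 e2 -0.7 ang 1.945 tilt 0.002 Ftool [-1.1 -0.   1.9] Ttool [ 0.16 -0.33  0.02] j6 0.67 15.4 6.4
```

```bash
python3 -m pendant '[[1,0,0,0.7,0,0,0],[1,0,0,1.2,0,0,0],[1,0,0,1.2,0,0,0]]' >/dev/null; python3 st.py
```

```text
h -1.6 e1 -0.4 e2 -0.6 ang 1.946 tilt 0.003 Ftool [-4.5 -1.  -8.5] Ttool [ 0.53 -0.97  0.04] j6 0.67 15.7 6.65
```

```bash
python3 -m pendant '[[1,0,0,-0.5,0,0,0],[0.5,0,0,-0.5,0,0,0],[0.5,0,0,-0.5,0,0,0],[0.5,0,0,-0.5,0,0,0],[0.5,0,0,-0.5,0,0,0],[0.5,0,0,-10,0,0,0],[0.5,0,0,-30,0,0,0],[0.5,0,0,-60,0,0,0]]'; python3 st.py; python3 -m pendant '[[0.3,0,0,-30,0,0,0],[0.3,0,0,-40,0,0,0],[0.3,0,0,-40,0,0,0],[0.3,0,0,-40,0,0,0],[0.3,0,0,-40,0,0,0]]' 
python3 - <<'E'
from h import *; from plant import ctrl; import pickle
s=ctrl.observe(); c=ctrl.capture('wrist'); T=np.eye(4);T[:3,:3]=R.from_quat(s['orientation']).as_matrix();T[:3,3]=s['ee_pos'];T=T@np.array(c['mount'])
cs=ctrl.capture('side'); ct=ctrl.capture('top'); pickle.dump((c,cs,ct,T),open('c1.pkl','wb'))
v=np.vstack([cv2.resize(cs['frame'][180:330,220:420],(640,480))[:300],cv2.resize(c['frame'],(400,300)).copy().repeat(1,0)[:, :400] if 0 else cv2.copyMakeBorder(cv2.resize(c['frame'],(400,300)),0,0,0,240,cv2.BORDER_CONSTANT)])
cv2.imwrite('pics/f.png',v)
W,h,_=cloud(c,(0,0,640,480),T); i=(np.linalg.norm(W-[632,-24,160],axis=1)<75)
for zz,(W,h) in {'w':(W[i],h[i]),'t':cloud(ct,(310,200,395,270))[:2],'s':cloud(cs,(300,195,345,250))[:2]}.items():
    print(zz); C,B,bd=lidfit(W,h,zmin=118)
    P=W[(h[:,1]>50)&(h[:,0]<25)&(abs(W@n-C@n)<4)&(np.linalg.norm(W-C,axis=1)<46)]; q,m,_=plane(P,2); print(m.round(3))
E
```

```text
time_s: 7.32
ee_pos: [597.1, -27.7, 198.1]
orientation: [0.931, 0.243, 0.271, 0.032]
force: [-0.9, 0.9, 0.3]
gripper_width: 42.8
finger_force: 0.0
h 56.9 e1 -1.1 e2 -2.6 ang 1.944 tilt 0.005 Ftool [-0.1 -1.1 -0.6] Ttool [ 0.06 -0.19  0.02] j6 0.69 42.8 7.3167
time_s: 7.73
ee_pos: [577.2, -30.7, 232.3]
orientation: [0.93, 0.243, 0.273, 0.033]
force: [-0.4, 0.1, -0.7]
gripper_width: 59.5
finger_force: 0.0
w
cap top d -210.1 bar h 31.8 r 46.6 rect [16.  61.3] C [632.3 -23.2 141.7] B-33n [632.5 -23.2 141.8] bardir [0.734 0.466 0.494] ang in e1e2 111.1
[-0.522 -0.075  0.849]
t
cap top d -208.9 bar h 31.7 r 46.5 rect [16.1 62.3] C [633.5 -23.6 143.8] B-33n [633.5 -23.4 143.8] bardir [0.734 0.465 0.495] ang in e1e2 111.1
[-0.517 -0.077  0.853]
s
cap top d -208.2 bar h 31.3 r 46.2 rect [17.9 61.2] C [632.3 -21.1 144.1] B-33n [632.2 -22.  143.9] bardir [0.738 0.458 0.496] ang in e1e2 110.6
[-0.52  -0.064  0.852]
```

View pics/f.png

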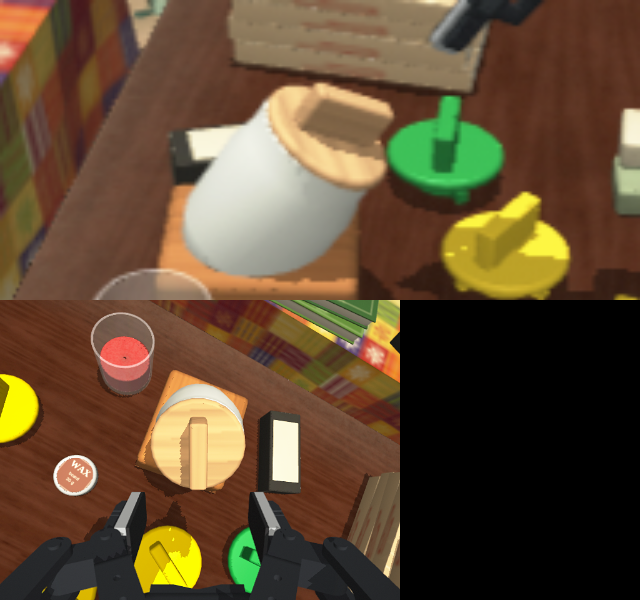

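The picture shows the lid flush on the rim (cap at about (330,140) in the upper crop), and the gripper is clear of it. All three cameras measure a drop of 9.1–9.2 mm, with the cap normal still parallel to the jar's axis. The candle, match box and tin are where they were.

```bash
python3 -c "
from plant import ctrl; print(ctrl.job_done())"
```

```text
the job is handed in; nothing more can be done
None
```

The lid is seated fully on the jar's rim: it dropped 9 mm after about 1.2 rad of turning, under a push of roughly 12 N at most. I let go of it, left the candle, match box and tin untouched, and handed the job in at about 8 s.

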